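# Stand the moulded stirrer in the holder cup

## Robot

A 6-joint arm with a two-finger parallel gripper is mounted at the origin on the work surface. World frame = base frame: x ahead of the robot, y to its left, z up, the work surface at z = 0. Lengths are in mm, angles in rad, forces in N, time in s.
With the tool pointing down it reaches from about 275 to 1000 mm from the base axis. Payload 8.4 kg.
Tool frame: the origin (TCP) lies at the very end of the fingers, on their centre line; the grasp point (between the pads) lies 19 mm behind it; z points along the fingers, y is the line along which they close (so a half turn about z gives the same grasp; the last joint's range is limited). The gripper opens to 85 mm and grips with 20 to 120 N. Pads are 22 mm wide; open, the fingers measure 114 mm over their backs; the gripper's body (76 mm by 85 mm) begins 54 mm behind the grasp point. The pads swing forward as they close: fully open they stand 13 mm farther back than shut.
Start: joints at [-1.197, 0.353, 1.633, -0, 1.155, -0.002], TCP at [229.384, -581.387, 231.281] pointing down, gripper open.
Joint ranges: [-2.63, 2.63], [-0.92, 2.1], [0.06, 2.66], [-1.3, 4.44], [0, 2.69], [-3.02, 3.02]. Speed limits (rad/s): [2.22, 2.22, 2.79, 3.14, 3.14, 3.14].

## Interface

Orientations are given as [roll, pitch, yaw] about the fixed x, y, z axes, in that order (R = Rz(yaw) Ry(pitch) Rx(roll)).
In Python, from rig import telemetry, imaging, r gives the robot as it stands. The module is installed in compiled form; this text tells all that it offers.
- The arm moves only by the tool step_arm, never from a script. Its argument "moves" is a list of rows, each a list of 3 entries, a list of its own where there are three numbers: the turn, a rotation vector about the tool's x, y, z scaled (see below), then the shift along the tool's x, y, z scaled (see below), then the opening, from -1 (shut) to 1 (fully open). A call has 1 to 8 rows; each row is the pose to reach, as a shift and turn from the pose commanded when the call began, along the tool's axes at that moment; what a row does not reach only later rows make up. The controller multiplies each number of a shift by 200 mm and each number of a turn by 45 degrees. A row lasts 1/10 s, in which the tool goes at most 50 mm and 8.59 degrees, less where a joint would pass 70% of its speed; a pose out of reach is approached as far as the arm can. A call with a number of a shift or a turn outside -1 to 1 is refused whole. A call with a gripper value outside its range is refused whole. The fingers move at their own pace and stop on an object; "squeeze" is the grip in N (left out, the last holds). Time passes only in rows, so rows that repeat a pose let the fingers close. It gives the time, the measured TCP pose, the force, the opening and the grip force at its end, in the units of the state.
- telemetry.sense(): the state, without advancing time (a new reading comes with each control period).
- imaging.grab_frame(name): name is "scene" or "side" or "wrist"; returns the picture (400x640x3 uint8, red, green, blue); there is no depth.
- imaging.calibration(name): a dict with "fx", "fy", "cx", "cy" (pixels), "dist_coeffs" ([k1, k2, p1, p2, k3] as OpenCV has them; the pictures are not rectified), "cam_to_world" (4x4, takes a point from camera to world coordinates). Camera axes: x right, y up, looking along -z (the intrinsics and any distortion apply to the point x, -y, -z); pixel columns grow to the right and rows downward; lengths in mm; the calibration is good to about 2 mm. A picture is of the moment at which its call begins: read the wrist's pose just before it. calibration takes no time and is no camera call; for the wrist camera it gives the pose at the moment of the call.
- r.sign_off(): hands the job in; it is judged then, once.
Trained networks look in the newest picture that a camera, given by its name, has taken for a name from the list of things; names that differ only in an ending like _2 or _b are one class to them, and where a whole thing is asked for, a point or a joint stands for the part that bears it (a point fixed in the world has none). Each returns a list of dicts, best first, with "conf" (0 to 1); they miss things now and then, are a little off and sometimes report something else, mostly with a low value. They report only what shows in the picture. A call takes as long as a camera call. They do not tell look-alikes from the thing itself.
- imaging.recognise(camera, name): "extent" ([left, top, width, height] in pixels, round what is visible of it).
- imaging.mark_of(camera, name): "xy" ([column, row] in pixels: a listed point, or the origin of a listed thing).
The state is a dict: "clock": time; "qpos": joint angles; "qvel": joint speeds; "joint_efforts": joint torques, N m; "eef_pos": TCP position; "tcp_rot": TCP orientation; "contact_force": force on the tool from outside, world axes, zero at the start; "wrist_torque": the same for the moment, N m; "opening": opening from 0.0 (shut) to 1.0 (fully open); "grasp_force": force on a finger pad.
Only numpy, scipy, OpenCV 4.12 (cv2) and the standard library are available. Lean on these libraries where they do the work, as an engineer would, in place of code of your own. Each camera call takes 0.05 s, during which the arm holds its last target. There are 200 camera calls.

## Task

Lift the stirrer with the broad flat paddle blade out of the open mould and stand it in the tall steel cup, foot down and blade up, then let go of it. Leave the T-ended scraper lying in the mould, leave the cup standing upright on the bench, and do not knock over the two small white bottles.

Things in the scene. Friction and masses are not known exactly. Their poses are not given: they have to be found in the camera images.
- mould: Fixed open dark steel mould half, 210 x 130 x 36 mm; origin under its centre, x along the cavities, robot side to far side. Two equal cavities at y = +35 and -35: channel 18 wide, 8 deep, x -92 to 43, then head pocket 36 wide to x = 92. A finger slot crosses it from x = -22 to 38, its floor 10 mm above the bench. The stirrer lies in either cavity, the scraper in the other.
- stirrer: White plastic stick, 35 g, 180 mm long: shaft 135 long, 14 wide (y), 12 thick (z), then a flat paddle blade 45 long, 32 wide, 6 thick. Origin on the centre line 98 mm from the foot, over the mould's finger slot: grip here, across y. +x points from foot to blade. It lies level, foot end towards the robot, centre line 34 mm above the bench, 4 mm of it above the mould's top.
- stirrer_foot (a point): Centre of the end face of the stirrer's plain (foot) end, 98 mm from its origin towards -x.
- stirrer_head (a point): Centre of the far edge of the stirrer's blade, 82 mm from its origin towards +x.
- scraper: White rigid plastic scraper in the other cavity, to be left there: the same shaft as the stirrer's, but a T-shaped end, a crossbar 14 mm long and 34 mm wide; 149 mm long in all. Origin on the centre line, 98 mm from the foot, x towards the T.
- cup: Tall straight-sided round steel cup, loose on the bench, 0.45 kg, 76 mm outside diameter, 68 mm inside, 110 mm high, with a base 6 mm thick. Origin at the centre of its underside, z up.
- cup_in (a point): Centre of the cup's inner floor, 6 mm above its underside.
- cup_rim (a point): Centre of the cup's mouth, at rim height, 110 mm above its underside.
- bottle_a: Small white dropper bottle, 32 mm diameter, 78 mm high, standing loose between the mould and the cup. Origin at the centre of its underside, z up.
- bottle_b: A second such bottle, 100 to 240 mm farther from the robot than the first. Origin at the centre of its underside, z up.
Not all that is in view belongs to the job. Leave any blue look-alike of the bottle_a alone.

How it is judged:
By the outcome, as a careful person would: the job done as asked, in the order asked, and still so for the second after the job is handed in, with the robot touching nothing.
It also fails if it takes over 38 s, if anything falls off the work surface, if the arm or the gripper's body presses on something with over 40 N, if the wrist force passes 120 N, or if a joint passes its speed limit or range.

## Working session

There is one attempt and no reset: what is moved stays moved. The work goes in short steps, Python scripts to look and compute and a tool call to move; the robot and the scene stay as the last step left them, time stands still between calls to the robot, and variables do not carry over. Pictures are saved under pics/ and viewed, at most 10 in all, crops included, and the job is handed in when it is done.

Besides the shell and the picture viewer there is one more tool, called after ">>>" by a JSON object that holds its "api" and its "payload". step_arm: Moves the arm, as the interface text tells. Its arguments: {"type":"object","properties":{"moves":{"type":"array"},"squeeze":{"type":"number"}},"required":["moves"]}

```bash
mkdir -p pics; cat > h.py <<'E'
import numpy as np, cv2
from rig import telemetry, imaging, r
from scipy.spatial.transform import Rotation as R
def ray(c,uv):
    K=np.array([[c['fx'],0,c['cx']],[0,c['fy'],c['cy']],[0,0,1.]])
    p=cv2.undistortPoints(np.array([[uv]],float),K,np.array(c['dist_coeffs'],float))[0,0]
    T=np.array(c['cam_to_world']); return T[:3,3],T[:3,:3]@np.array([p[0],-p[1],-1])
def onz(c,uv,z):
    o,d=ray(c,uv); return o+d*(z-o[2])/d[2]
def proj(c,P):
    K=np.array([[c['fx'],0,c['cx']],[0,c['fy'],c['cy']],[0,0,1.]])
    T=np.array(c['cam_to_world']); p=T[:3,:3].T@(np.array(P,float)-T[:3,3]); p=p*[1,-1,-1]
    return cv2.projectPoints(p[None,None],np.zeros(3),np.zeros(3),K,np.array(c['dist_coeffs'],float))[0].ravel()
def tri(cs,uvs):
    A=np.zeros((3,3));b=np.zeros(3)
    for c,uv in zip(cs,uvs):
        o,d=ray(c,uv);d=d/np.linalg.norm(d);M=np.eye(3)-np.outer(d,d);A+=M;b+=M@o
    return np.linalg.solve(A,b)
E
python3 - <<'E'
from h import *
np.set_printoptions(precision=1,suppress=True)
Z=dict(mould=0,stirrer=34,stirrer_foot=34,stirrer_head=34,scraper=34,cup=0,cup_in=6,cup_rim=110,bottle_a=0)
for n in ['scene','side']:
    im=imaging.grab_frame(n);cv2.imwrite(f'pics/{n}0.png',im[...,::-1]);c=imaging.calibration(n)
    print(n,np.array(c['cam_to_world'])[:3,3])
    for k,z in Z.items():
        for d in imaging.mark_of(n,k)[:4]: print(k,round(d['conf'],2),np.array(d['xy']),onz(c,d['xy'],z))
print(telemetry.sense())
E
```

```text
scene [951.8 335.1 755.1]
mould 0.92 [253.8 181.8] [ 576.7 -211.    -0. ]
stirrer 0.25 [291.3 241.6] [660.5  10.1  34. ]
stirrer_foot 0.74 [387.3 269.1] [573.9 215.8  34. ]
stirrer_foot 0.69 [277.8 158.2] [ 492.3 -199.3   34. ]
stirrer_head 0.75 [232.6 202.1] [ 673.3 -177.5   34. ]
scraper 0.62 [235.7 168.2] [ 592.6 -257.8   34. ]
cup 0.63 [383.1 271.3] [567. 206.   0.]
cup_in 0.66 [385.5 273.2] [570.4 213.8   6. ]
cup_rim 0.67 [394.4 248.1] [565.2 212.9 110. ]
bottle_a 0.83 [333.6 194.8] [469.2 -19.2   0. ]
bottle_a 0.73 [288.9 238.1] [643.4 -16.3  -0. ]
bottle_a 0.69 [334.6 171.8] [404.  -68.7   0. ]
side [512.1 830.3 622.6]
mould 0.92 [315.  193.6] [ 583.3 -205.9    0. ]
mould 0.61 [284.6 188.4] [ 675.3 -237.9    0. ]
stirrer 0.58 [311.9 184.5] [ 590.5 -199.8   34. ]
stirrer_foot 0.6 [344.6 184.4] [ 497.4 -198.2   34. ]
stirrer_head 0.65 [283.3 186.3] [ 671.3 -191.5   34. ]
scraper 0.59 [314.5 172.1] [ 586.4 -274.5   34. ]
cup 0.8 [313.2 296.3] [568.8 206.6   0. ]
cup_in 0.68 [314.2 294.4] [566.4 207.2   6. ]
cup_in 0.18 [314.5 181.2] [ 587.3 -268.7    6. ]
cup_rim 0.78 [312.6 254.5] [565.2 205.1 110. ]
bottle_a 0.66 [289.9 233.6] [637.9 -12.    0. ]
bottle_a 0.64 [377.8 223. ] [413.9 -54.7   0. ]
bottle_a 0.57 [357.5 230.9] [467.8 -21.    0. ]
{'clock': 1.0, 'qpos': array([-1.2,  0.4,  1.6,  0. ,  1.2, -0. ]), 'qvel': array([ 0.,  0.,  0., -0.,  0.,  0.]), 'joint_efforts': array([ -0. , -60.5, -34.2,   0. ,   0. ,   0. ]), 'eef_pos': array([ 229.4, -581.4,  231.3]), 'tcp_rot': array([ 3.1, -0. ,  0.4]), 'contact_force': array([-0.6, -0.2, -0.8]), 'wrist_torque': array([-0.,  0.,  0.]), 'grasp_force': 0.0, 'opening': 1.0019846316956018}
```

```bash
python3 - <<'E'
import cv2
a=cv2.imread('pics/scene0.png')[120:320,190:440];b=cv2.imread('pics/side0.png')[140:320,240:420]
a=cv2.resize(a,(480,384),interpolation=2)
cv2.imwrite('pics/c1.png',cv2.resize(cv2.imread('pics/scene0.png')[130:300,200:430],(800,591),interpolation=2))
cv2.imwrite('pics/c2.png',cv2.resize(cv2.imread('pics/side0.png')[150:320,220:450],(800,591),interpolation=2))
E
```

```text
(no output)
```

View pics/c1.png

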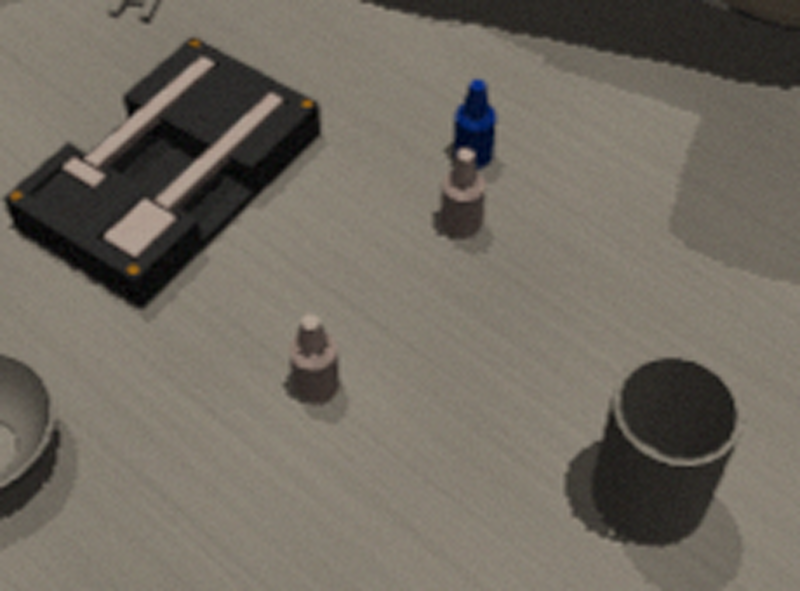

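View pics/c2.png

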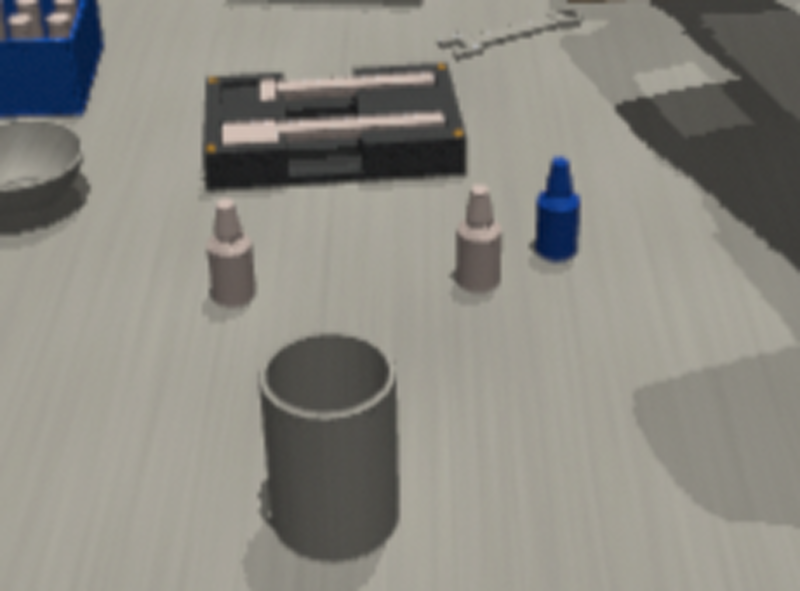

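Two white sticks lie in the mould. In scene, the near one has a broad paddle around (240,196), which matches the stirrer. The other has a T end around (224,179), which is the scraper. The white bottles are at (333,195) and (289,238), with a blue look-alike at (335,172). The cup is at about (387,262).

```bash
python3 - <<'E'
from h import *
np.set_printoptions(precision=1,suppress=True)
guess={'scene':[(195,43),(308,103),(133,270),(16,196)],'side':[(441,66),(459,133),(211,148),(212,80)]}
off={'scene':(200,130),'side':(220,150)};U={};C={}
for n in guess:
    im=cv2.imread(f'pics/{n}0.png').astype(float);C[n]=imaging.calibration(n);U[n]=[]
    for g in guess[n]:
        u=np.array(g)/3.478+off[n];x,y=u.round().astype(int)
        p=im[y-5:y+6,x-5:x+6];w=np.clip(p[...,2]-p[...,0]-25,0,None)
        yy,xx=np.mgrid[y-5:y+6,x-5:x+6];U[n].append(((w*xx).sum()/w.sum(),(w*yy).sum()/w.sum()))
P=np.array([tri([C['scene'],C['side']],[a,b]) for a,b in zip(U['scene'],U['side'])])
print(P);print([np.array([onz(C[n],u,36) for u in U[n]]) for n in U])
c=P.mean(0);d=(P[2]+P[3]-P[0]-P[1])[:2];yaw=np.arctan2(d[1],d[0]);print(c,yaw)
R2=np.array([[np.cos(yaw),-np.sin(yaw)],[np.sin(yaw),np.cos(yaw)]])
for s in [1,-1]:print(s,c[:2]+R2@[0,35*s])
M={n:{} for n in C}
for n in C:
    imaging.grab_frame(n)
    for k in ['stirrer_foot','stirrer_head','cup_rim','cup_in','stirrer','cup']:
        M[n][k]=[x['xy'] for x in imaging.mark_of(n,k)]
for k in M['scene']:
    for a in M['scene'][k]:
        for b in M['side'][k]: 
            print(k,a,b,tri([C['scene'],C['side']],[a,b]))
s=telemetry.sense();np.set_printoptions(precision=4);print(s['qpos'],s['eef_pos'],s['tcp_rot'],s['clock'])
E
```

```text
[[ 490.4 -289.1   36.7]
 [ 479.2 -173.5   36.9]
 [ 675.4 -155.1   36.4]
 [ 687.6 -269.8   36.6]]
[array([[ 489.9, -289.7,   36. ],
       [ 478.7, -174.1,   36. ],
       [ 676. , -154.7,   36. ],
       [ 687.2, -270.5,   36. ]]), array([[ 490.4, -290.4,   36. ],
       [ 479. , -175.3,   36. ],
       [ 675.2, -156.9,   36. ],
       [ 687.8, -270.7,   36. ]])]
[ 583.2 -221.9   36.7] 0.09552022084997809
1 [ 579.8 -187. ]
-1 [ 586.5 -256.7]
stirrer_foot [280.9, 161.2] [344.7, 183.8] [ 498.9 -179.6   44.4]
stirrer_foot [280.9, 161.2] [314.9, 295.2] [537.8 -77.6 -69.1]
stirrer_head [236.2, 201.8] [284.0, 188.7] [ 667.4 -169.6   37.9]
cup_rim [393.5, 246.1] [315.7, 256.5] [559.8 207.9 106.7]
stirrer [257.3, 177.5] [314.1, 185.4] [ 582.4 -184.2   41.1]
stirrer [257.3, 177.5] [312.8, 253.0] [ 556.8 -225.7 -139.5]
stirrer [279.1, 159.9] [314.1, 185.4] [ 563.1 -119.2  101.2]
stirrer [279.1, 159.9] [312.8, 253.0] [ 544.4 -120.8  -27.4]
cup [383.4, 269.4] [315.0, 295.9] [564.2 204.7   0.6]
[-1.1974  0.353   1.6334 -0.      1.1552 -0.0024] [ 229.3786 -581.3938  231.2905] [3.1416 0.     0.3758] 1.7
```

>>> {"api": "step_arm", "payload": {"moves": [[[0,0,0],[1,-0.5,0.25],0],[[0,0,0],[1,-0.5,0.25],0],[[0,0,0],[1,-0.5,0.25],0],[[0,0,0],[1,-0.5,0.25],0],[[0,0,0],[1,-0.5,0.25],0]]}}

```text
clock: 2.2
eef_pos: [380.2, -412.2, 180.6]
tcp_rot: [-3.14, -0.0, 0.377]
contact_force: [0.2, -0.2, 0.8]
opening: 0.498
grasp_force: 0.0
```

>>> {"api": "step_arm", "payload": {"moves": [[[0,0,0.357],[1,-0.5,0.25],0],[[0,0,0.357],[1,-0.5,0.25],0],[[0,0,0.357],[1,-0.5,0.25],0],[[0,0,0.357],[1,-0.5,0.25],0],[[0,0,0.357],[1,-0.5,0.25],0]]}}

```text
clock: 2.7
eef_pos: [529.7, -246.1, 130.7]
tcp_rot: [-3.141, -0.0, 0.097]
contact_force: [0.2, -0.8, -0.6]
opening: 0.502
grasp_force: 0.0
```

```bash
python3 - <<'E'
from h import *
np.set_printoptions(precision=4,suppress=True)
s=telemetry.sense();print(s)
E
```

```text
{'clock': 2.7, 'qpos': array([-0.4378,  0.4039,  1.8091,  0.0005,  0.9285,  1.0362]), 'qvel': array([ 0.5402,  0.2155, -0.1454, -0.0118, -0.0716,  0.532 ]), 'joint_efforts': array([ -2.6526, -60.5894, -27.526 ,   0.2143,   0.1207,  -0.5587]), 'eef_pos': array([ 529.6943, -246.1122,  130.7442]), 'tcp_rot': array([-3.1413, -0.0003,  0.0965]), 'contact_force': array([ 0.2022, -0.8229, -0.644 ]), 'wrist_torque': array([-0.0655, -0.0071,  0.0078]), 'grasp_force': 0.0, 'opening': 0.501915369420014}
```

>>> {"api": "step_arm", "payload": {"moves": [[[0,0,0],[0.388,-0.282,0.25],0],[[0,0,0],[0.388,-0.282,0.25],0],[[0,0,0],[0.388,-0.282,0.25],0],[[0,0,0],[0.388,-0.282,0.25],0]]}}

```text
clock: 3.1
eef_pos: [600.1, -183.7, 80.2]
tcp_rot: [-3.141, 0.002, 0.098]
contact_force: [-0.4, 0.4, -0.2]
opening: 0.504
grasp_force: 0.0
```

```bash
python3 - <<'E'
from h import *
np.set_printoptions(precision=4,suppress=True)
c=imaging.calibration('wrist');im=imaging.grab_frame('wrist');cv2.imwrite('pics/w1.png',im[...,::-1])
s=telemetry.sense();print(s['qpos'],s['eef_pos'],s['tcp_rot'],s['clock'])
for k in ['stirrer','stirrer_head','stirrer_foot','mould']:
    for d in imaging.mark_of('wrist',k): print(k,d,onz(c,d['xy'],34))
print('pred',[proj(c,p) for p in ([587.8,-186.3,34],[599.8,-185.1,34],[587.8+82*.9954,-186.3+7.8,34])])
E
```

```text
[-0.3012  0.5267  1.7389 -0.0004  0.877   1.1732] [ 599.6368 -184.7849   80.975 ] [-3.1414  0.0011  0.0967] 3.15
stirrer {'xy': [313.6, 242.8], 'conf': 0.81} [ 591.0611 -184.4973   34.    ]
stirrer_head {'xy': [315.4, 95.6], 'conf': 0.65} [ 672.3324 -177.6167   34.    ]
stirrer_foot {'xy': [315.6, 381.8], 'conf': 0.57} [ 491.1588 -195.4106   34.    ]
mould {'xy': [368.0, 234.5], 'conf': 0.88} [ 599.1787 -214.9519   34.    ]
pred [array([316.1653, 248.2503]), array([316.1257, 228.7887]), array([316.5617, 101.5896])]
```

View pics/w1.png

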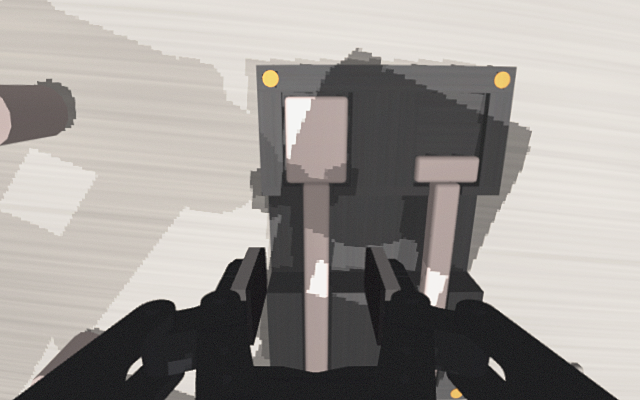

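The wrist view shows the paddle, with its blade at (316,140), centred between the fingers. The T-ended scraper is to the right at (447,168). Next I descend and grip.

>>> {"api": "step_arm", "payload": {"moves": [[[0,0,0],[0,0,0.16],0],[[0,0,0],[0,0,0.25],0],[[0,0,0],[0,0,0.317],0],[[0,0,0],[0,0,0.317],0],[[0,0,0],[0,0,0.317],-1],[[0,0,0],[0,0,0.317],-1],[[0,0,0],[0,0,0.317],-1],[[0,0,0],[0,0,0.317],-1]], "squeeze": 50}}

```text
clock: 4.15
eef_pos: [600.8, -185.4, 19.2]
tcp_rot: [3.141, -0.002, 0.095]
contact_force: [-1.4, -1.0, 6.3]
opening: 0.153
grasp_force: 49.6
```

>>> {"api": "step_arm", "payload": {"moves": [[[0,0,0],[0,0,-0.1],-1],[[0,0,0],[0,0,-0.3],-1],[[0,0,0],[0,0,-0.55],-1],[[0,0,0],[0,0,-0.8],-1],[[0,0,0],[0,0,-1],-1],[[0,0,0],[0,0,-1],-1]]}}

```text
clock: 4.75
eef_pos: [603.3, -185.9, 225.0]
tcp_rot: [3.137, -0.01, 0.096]
contact_force: [0.7, 0.3, -0.4]
opening: 0.154
grasp_force: 48.9
```

```bash
cat > kin.py <<'E'
from h import *
from scipy.optimize import least_squares
E='ZYZYZ'
def rot(q): 
    return R.from_euler('ZYZYZ'[:1],q[:1])*R.from_euler('Y',q[1]+q[2])*R.from_euler('Z',q[3])*R.from_euler('Y',q[4])*R.from_euler('Z',q[5]+np.pi/2)
def tcp(q,p):
    z0,a1,l2,a3,l3,d=p; t=q[1]+q[2]
    w=np.array([a1+l2*np.sin(q[1])+a3*np.cos(t)+l3*np.sin(t),0,z0+l2*np.cos(q[1])-a3*np.sin(t)+l3*np.cos(t)])
    return R.from_euler('Z',q[0]).apply(w)+rot(q).apply([0,0,d])
E
python3 - <<'E'
from kin import *
np.set_printoptions(precision=4,suppress=True)
s=telemetry.sense();print(repr(s['qpos']),repr(s['eef_pos']),s['tcp_rot'],s['clock'],s['opening'],s['grasp_force'])
print(rot(s['qpos']).as_euler('xyz'))
im=imaging.grab_frame('side')
cv2.imwrite('pics/s2.png',im[...,::-1])
E
```

```text
array([-0.3013,  0.3626,  1.634 ,  0.0001,  1.134 ,  1.1738]) array([ 603.2888, -185.9231,  225.0156]) [ 3.1374 -0.0101  0.0956] 4.75 0.15376243930076608 48.872442841529846
[[ 3.1374 -0.0101  0.0956]]
```

View pics/s2.png

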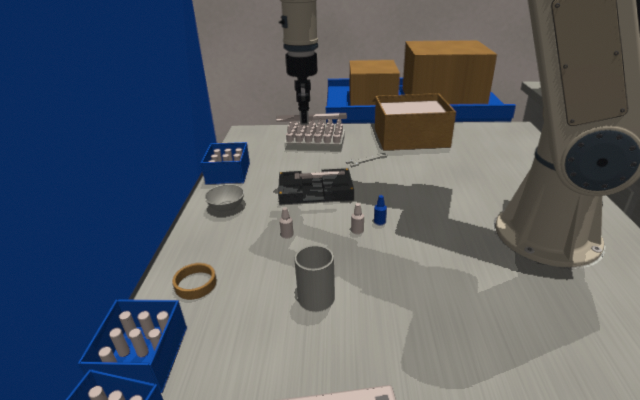

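>>> {"api": "step_arm", "payload": {"moves": [[[0,-0.19,0],[0,0,-0.1],-1],[[0,-0.38,0],[0,0,-0.2],-1],[[0,-0.57,0],[0,0,-0.25],-1],[[0,-0.57,0],[0,0,-0.25],-1]]}}

```text
clock: 5.2
eef_pos: [601.0, -184.0, 264.5]
tcp_rot: [-3.14, 0.456, 0.098]
contact_force: [-0.1, 0.1, -1.8]
opening: 0.149
grasp_force: 48.9
```

```bash
cat >> kin.py <<'E'
D=[([-1.1974,.353,1.6334,0,1.1552,-.0024],[229.3786,-581.3938,231.2905]),([-.4378,.4039,1.8091,.0005,.9285,1.0362],[529.6943,-246.1122,130.7442]),
([-.3012,.5267,1.7389,-.0004,.877,1.1732],[599.6368,-184.7849,80.975]),([-.3013,.3626,1.634,.0001,1.134,1.1738],[603.2888,-185.9231,225.0156])]
def fit(D):
    return least_squares(lambda p:np.concatenate([tcp(np.array(q),p)-x for q,x in D]).ravel(),[350,0,450,0,450,250],x_scale=100)
E
python3 - <<'E'
from kin import *
np.set_printoptions(precision=4,suppress=True)
s=telemetry.sense();print(repr(s['qpos']),repr(s['eef_pos']),s['tcp_rot'],s['clock'])
print(rot(s['qpos']).as_euler('xyz'))
f=fit(D+[(s['qpos'],s['eef_pos'])]);print(f.x,np.abs(f.fun).max())
E
```

```text
array([-0.2244,  0.5828,  1.2752, -0.1396,  1.7181,  1.259 ]) array([ 600.9627, -184.0277,  264.5124]) [-3.1397  0.4558  0.0978] 5.2
[[-3.1397  0.4558  0.0978]]
[290.8049   2.1941 559.449   54.021  493.017  336.1108] 1.5777170092430879
```

```bash
cat >> kin.py <<'E'
D.append(([-.2244,.5828,1.2752,-.1396,1.7181,1.259],[600.9627,-184.0277,264.5124]))
PK=fit(D).x
LO=np.array([-2.63,-.92,.06,-1.3,0,-3.02]);HI=np.array([2.63,2.1,2.66,4.44,2.69,3.02])
def Rt(phi,a): # tool z azimuth phi, a below horizontal, tool x up
    z=np.array([np.cos(phi)*np.cos(a),np.sin(phi)*np.cos(a),-np.sin(a)]);x=np.array([np.cos(phi)*np.sin(a),np.sin(phi)*np.sin(a),np.cos(a)])
    return R.from_matrix(np.c_[x,np.cross(z,x),z])
def ik(pos,Rg,seed):
    f=lambda q:np.r_[(tcp(q,PK)-pos)/100,((Rg.inv()*rot(q)).as_rotvec()).ravel()*3]
    o=least_squares(f,np.clip(seed,LO+.01,HI-.01),bounds=(LO,HI));return o.x,np.linalg.norm(o.fun)
def wrist(q): return tcp(q,np.r_[PK[:5],0])
E
python3 - <<'E'
from kin import *
np.set_printoptions(precision=2,suppress=True)
cup=np.array([565,207,0])
for a in (0,.3,.5):
  for phi in np.radians([-20,0,20,40,60,80,100,120]):
    Rg=Rt(phi,a);m=Rg.as_matrix();g=cup+[0,0,135];t=g+19*m[:,2]
    S=[]
    for sd in ([.3,.3,1.2,.1,.3,1],[.3,.3,1.6,1.57,1.5,1],[.3,.3,1.8,3,.6,0],[.3,.3,1.6,1.57,1.5,-1],[.3,.3,1.8,3,.6,2],[.3,.3,1.8,3,.6,-2],[.3,.3,1.6,-1,1.5,1]):
        q,e=ik(t,Rg,sd)
        if e<.01 and not any(np.allclose(q,k,atol=.05) for k in S): S.append(q)
    for q in S: print(a,round(np.degrees(phi)),q,wrist(q))
E
```

```text
Traceback (most recent call last):
  File "kin.py", line 22, in ik
    o=least_squares(f,np.clip(seed,LO+.01,HI-.01),bounds=(LO,HI));return o.x,np.linalg.norm(o.fun)
  File "kin.py", line 21, in <lambda>
    f=lambda q:np.r_[(tcp(q,PK)-pos)/100,((Rg.inv()*rot(q)).as_rotvec()).ravel()*3]
               ~~~~~^^^^^^^^^^^^^^^^^^^^^^^^^^^^^^^^^^^^^^^^^^^^^^^^^^^^^^^^^^^^^^^
ValueError: all the input arrays must have same number of dimensions, but the array at index 0 has 2 dimension(s) and the array at index 1 has 1 dimension(s)
```

```bash
sed -i "s/R.from_euler('ZYZYZ'\[:1\],q\[:1\])/R.from_euler('Z',q[0])/; s/(tcp(q,PK)-pos)\/100,/(tcp(q,PK)-pos).ravel()\/100,/; s/return R.from_euler('Z',q\[0\]).apply(w)+rot(q).apply(\[0,0,d\])/return (R.from_euler('Z',q[0]).apply(w)+rot(q).apply([0,0,d])).ravel()/" kin.py
cat > scan.py <<'E'
from kin import *
np.set_printoptions(precision=2,suppress=True)
cup=np.array([565,207,0])
for a in (0,.3,.5):
  for phi in np.radians([-20,0,20,40,60,80,100,120]):
    Rg=Rt(phi,a);m=Rg.as_matrix();g=cup+[0,0,135];t=g+19*m[:,2]
    S=[]
    for sd in ([.3,.3,1.2,.1,.3,1],[.3,.3,1.6,1.57,1.5,1],[.3,.3,1.8,3,.6,0],[.3,.3,1.6,1.57,1.5,-1],[.3,.3,1.8,3,.6,2],[.3,.3,1.8,3,.6,-2],[.3,.3,1.6,-1,1.5,1]):
        q,e=ik(t,Rg,sd)
        if e<.01 and not any(np.allclose(q,k,atol=.05) for k in S): S.append(q)
    for q in S: print(a,round(np.degrees(phi)),q,wrist(q))
E
python3 scan.py
```

```text
0 -20 [ 0.87  0.92  2.18  4.36  1.56 -1.61] [266.98 315.47 135.  ]
0 0 [ 0.7   0.96  2.35  3.84  1.7  -1.46] [247.85 207.   135.  ]
0 20 [ 0.35  1.    2.42  3.15  1.85 -1.57] [266.98  98.53 135.  ]
0 40 [ 0.01  0.96  2.35  2.45  1.71 -1.68] [322.05   3.14 135.  ]
0 60 [-0.16  0.92  2.18  1.93  1.56 -1.54] [406.43 -67.66 135.  ]
0 80 [-0.2   0.93  1.96  1.54  1.58 -1.32] [ 509.93 -105.33  135.  ]
0 100 [-0.17  0.98  1.72  1.26  1.72 -1.15] [ 620.07 -105.33  135.  ]
0 120 [-0.09  1.05  1.48  1.05  1.91 -1.05] [723.57 -67.66 135.  ]
0.3 -20 [ 0.84  0.69  2.22  4.4   1.19 -1.8 ] [280.29 310.63 228.72]
0.3 0 [ 0.67  0.68  2.39  3.82  1.22 -1.61] [262.02 207.   228.72]
0.3 20 [ 0.35  0.69  2.46  3.15  1.29 -1.57] [280.29 103.37 228.72]
0.3 40 [ 0.04  0.68  2.39  2.47  1.22 -1.53] [332.9   12.25 228.72]
0.3 60 [-0.13  0.69  2.22  1.89  1.19 -1.35] [413.51 -55.39 228.72]
0.3 80 [-0.18  0.74  2.    1.45  1.3  -1.16] [512.39 -91.38 228.72]
0.3 100 [-0.15  0.81  1.77  1.14  1.48 -1.04] [617.61 -91.38 228.72]
0.3 120 [-0.08  0.9   1.54  0.92  1.7  -1.  ] [716.49 -55.39 228.72]
0.5 0 [ 0.63  0.52  2.36  3.88  0.87 -1.77] [286.68 207.   287.05]
0.5 20 [ 0.35  0.51  2.43  3.15  0.86 -1.57] [303.46 111.81 287.05]
0.5 40 [ 0.08  0.52  2.37  2.41  0.87 -1.37] [351.79  28.1  287.05]
0.5 60 [-0.08  0.56  2.21  1.79  0.95 -1.15] [425.84 -34.03 287.05]
0.5 80 [-0.13  0.62  2.01  1.35  1.12 -1.  ] [516.67 -67.09 287.05]
0.5 100 [-0.11  0.71  1.79  1.05  1.33 -0.94] [613.33 -67.09 287.05]
0.5 120 [-0.05  0.8   1.58  0.83  1.55 -0.95] [704.16 -34.03 287.05]
```

```bash
cat > plan.py <<'E'
from kin import *
np.set_printoptions(precision=3,suppress=True)
CUP=np.array([565,207,0.])
def rel(p0,R0,p1,R1):
    print('turn',(R0.inv()*R1).as_rotvec(degrees=True)/45,'shift',R0.inv().apply(p1-p0)/200)
def check(p0,R0,p1,R1,q,n=8):
    dv=(R0.inv()*R1).as_rotvec()
    for i in range(1,n+1):
        q,e=ik(p0+(p1-p0)*i/n,R0*R.from_rotvec(dv*i/n),q)
    print('  q',q,'err',round(e,4));return q
def goal(phi,a,zg,off): 
    Rg=Rt(phi,a);g=CUP+[off*np.cos(phi),off*np.sin(phi),zg];return g+19*Rg.as_matrix()[:,2],Rg
E
cat > p1.py <<'E'
from plan import *
s=telemetry.sense();p=s['eef_pos'];Rr=R.from_euler('xyz',s['tcp_rot']);q=s['qpos']
phi=np.radians(85)
W=[(np.array([600,-100,330]),Rt(.3,1.3)),(np.array([580,30,340]),Rt(.85,1.1)),(np.array([565,150,340]),Rt(phi,.85)),goal(phi,.25,300,7)]
for P,Q in W:
    rel(p,Rr,P,Q);q=check(p,Rr,P,Q,q);p,Rr=P,Q
E
python3 p1.py
```

```text
turn [-0.027  0.922 -0.263] shift [-0.112 -0.419 -0.309]
  q [-0.241  0.125  1.734  0.159  1.054  0.967] err 0.0
turn [ 0.254  0.248 -0.654] shift [ 0.106 -0.651 -0.022]
  q [-0.175  0.063  1.835  0.467  1.036  0.347] err 0.0
turn [ 0.454  0.308 -0.669] shift [ 0.358 -0.452  0.182]
  q [-0.129  0.211  1.768  0.755  1.294 -0.307] err 0.0
turn [-0.     0.764  0.   ] shift [ 0.161 -0.025  0.439]
  q [-0.169  0.486  1.939  1.344  1.436 -0.849] err 0.0
```

Joint path is smooth.

>>> {"api": "step_arm", "payload": {"moves": [[[0,0.19,-0.05],[-0.02,-0.08,-0.06],-1],[[-0.01,0.38,-0.1],[-0.04,-0.17,-0.12],-1],[[-0.02,0.56,-0.16],[-0.07,-0.26,-0.18],-1],[[-0.02,0.74,-0.21],[-0.09,-0.34,-0.25],-1],[[-0.03,0.92,-0.26],[-0.11,-0.42,-0.31],-1],[[-0.03,0.92,-0.26],[-0.11,-0.42,-0.31],-1]]}}

```text
clock: 5.8
eef_pos: [595.7, -99.8, 333.8]
tcp_rot: [3.134, -0.282, 0.298]
contact_force: [-0.5, -0.0, -0.4]
opening: 0.149
grasp_force: 48.8
```

>>> {"api": "step_arm", "payload": {"moves": [[[0.06,0.06,-0.16],[0.03,-0.16,0],-1],[[0.13,0.12,-0.33],[0.05,-0.33,-0.01],-1],[[0.19,0.19,-0.49],[0.08,-0.49,-0.02],-1],[[0.25,0.25,-0.65],[0.11,-0.65,-0.02],-1],[[0.25,0.25,-0.65],[0.11,-0.65,-0.02],-1]]}}

```text
clock: 6.3
eef_pos: [578.9, 30.9, 340.8]
tcp_rot: [3.133, -0.473, 0.85]
contact_force: [0.1, -1.2, -0.6]
opening: 0.153
grasp_force: 48.9
```

>>> {"api": "step_arm", "payload": {"moves": [[[0.09,0.06,-0.13],[0.07,-0.09,0.04],-1],[[0.18,0.12,-0.27],[0.14,-0.18,0.07],-1],[[0.27,0.18,-0.4],[0.21,-0.27,0.11],-1],[[0.36,0.25,-0.54],[0.29,-0.36,0.15],-1],[[0.45,0.31,-0.67],[0.36,-0.45,0.18],-1],[[0.45,0.31,-0.67],[0.36,-0.45,0.18],-1]]}}

```text
clock: 6.9
eef_pos: [566.7, 149.6, 339.9]
tcp_rot: [3.131, -0.717, 1.483]
contact_force: [0.1, -1.0, -0.1]
opening: 0.15
grasp_force: 48.9
```

```bash
cat > p2.py <<'E'
from plan import *
s=telemetry.sense();p=s['eef_pos'];Rr=R.from_euler('xyz',s['tcp_rot']);q=s['qpos']
print(q,p,s['clock'],s['grasp_force'],s['opening'],tcp(q,PK))
P,Q=goal(np.radians(85),.25,300,7);rel(p,Rr,P,Q);check(p,Rr,P,Q,q)
E
python3 p2.py
```

```text
[-0.139  0.21   1.772  0.754  1.286 -0.316] [566.736 149.6   339.908] 6.9 48.89995515346527 0.14961018856309327 [567.061 143.694 337.857]
turn [0.015 0.769 0.004] shift [ 0.164 -0.039  0.439]
  q [-0.169  0.486  1.939  1.344  1.436 -0.849] err 0.0
```

>>> {"api": "step_arm", "payload": {"moves": [[[0,0.19,0],[0.04,-0.01,0.11],-1],[[0.01,0.38,0],[0.08,-0.02,0.22],-1],[[0.01,0.58,0],[0.12,-0.03,0.33],-1],[[0.015,0.769,0.004],[0.164,-0.039,0.439],-1],[[0.015,0.769,0.004],[0.164,-0.039,0.439],-1],[[0.015,0.769,0.004],[0.164,-0.039,0.439],-1]]}}

```text
clock: 7.5
eef_pos: [567.1, 231.5, 296.0]
tcp_rot: [-3.137, -1.317, 1.478]
contact_force: [0.2, 0.2, -0.5]
opening: 0.15
grasp_force: 48.9
```

```bash
cat > p3.py <<'E'
from plan import *
s=telemetry.sense();p=s['eef_pos'];Rr=R.from_euler('xyz',s['tcp_rot']);q=s['qpos'];m=Rr.as_matrix()
print(q,p,s['clock'],s['grasp_force'])
C={n:imaging.calibration(n) for n in('scene','side')};U={}
for n in C:
    im=imaging.grab_frame(n);cv2.imwrite(f'pics/{n}3.png',im[...,::-1]);U[n]={}
    for k in('stirrer_foot','stirrer_head','cup_rim','cup_in','cup'): 
        o=imaging.mark_of(n,k);U[n][k]=o
        z={'cup_rim':110,'cup_in':6,'cup':0}.get(k)
        print(n,k,[(d['xy'],d['conf'],onz(C[n],d['xy'],z) if z is not None else '') for d in o[:2]])
g=p-19*m[:,2]
print('grasp',g,'foot pred',g-110*m[:,0],'head pred',g+70*m[:,0])
for k in('stirrer_foot','stirrer_head','cup_rim'):
    if U['scene'][k] and U['side'][k]: print(k,tri([C['scene'],C['side']],[U['scene'][k][0]['xy'],U['side'][k][0]['xy']]))
a=cv2.imread('pics/scene3.png')[60:320,240:520];b=cv2.imread('pics/side3.png')[100:360,180:460]
cv2.imwrite('pics/m3.png',cv2.resize(np.hstack([a,b]),(800,372)))
E
python3 p3.py
```

```text
[-0.185  0.492  1.938  1.332  1.441 -0.855] [567.078 231.466 296.043] 7.5 48.94225001335144
scene stirrer_foot [([393.6, 219.0], 0.63, '')]
scene stirrer_head [([436.0, 168.1], 0.62, '')]
scene cup_rim [([397.0, 246.5], 0.7, array([558.591, 214.878, 110.   ])), ([388.2, 270.7], 0.28, array([615.473, 231.636, 110.   ]))]
scene cup_in [([387.0, 269.9], 0.94, array([561.379, 211.779,   6.   ]))]
scene cup [([385.0, 271.9], 0.62, array([565.388, 210.155,   0.   ]))]
side stirrer_foot [([311.0, 211.0], 0.55, '')]
side stirrer_head [([302.5, 134.1], 0.9, ''), ([312.3, 212.3], 0.45, '')]
side cup_rim [([312.8, 256.3], 0.9, array([564.599, 210.478, 110.   ]))]
side cup_in [([315.8, 294.5], 0.6, array([563.112, 207.475,   6.   ])), ([314.0, 255.0], 0.24, array([572.691,  80.051,   6.   ]))]
side cup [([315.1, 295.6], 0.79, array([564.927, 204.585,   0.   ]))]
grasp [565.465 213.145 300.812] foot pred [562.907 185.652 194.334] head pred [567.093 230.64  368.571]
stirrer_foot [566.332 193.586 200.924]
stirrer_head [568.92  233.877 369.964]
cup_rim [563.313 216.605 116.02 ]
```

View pics/m3.png

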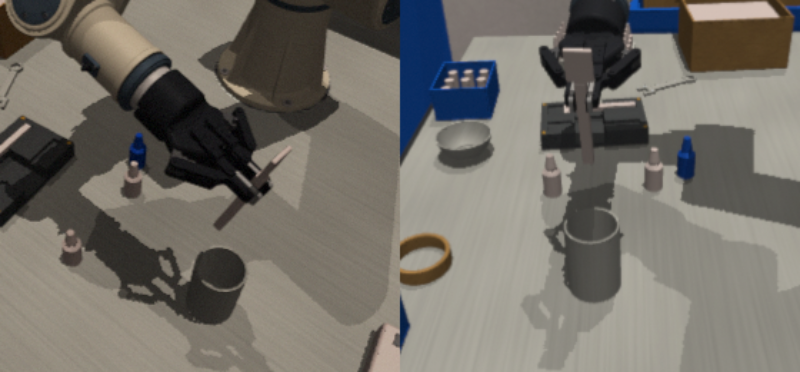

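Stirrer is held blade up with its foot above the cup mouth, and both bottles are standing. Lowering now.

>>> {"api": "step_arm", "payload": {"moves": [[[0,0,0],[-0.15,0,0.039],-1],[[0,0,0],[-0.3,0,0.078],-1],[[0,0,0],[-0.42,0,0.109],-1],[[0,0,0],[-0.52,0,0.135],-1],[[0,0,0],[-0.52,0,0.135],-1]]}}

```text
clock: 8.6
eef_pos: [566.9, 232.9, 187.6]
tcp_rot: [3.141, -1.321, 1.483]
contact_force: [0.2, -0.3, 0.5]
opening: 0.153
grasp_force: 48.9
```

```bash
sed 's/scene3/scene4/;s/side3/side4/;s/{n}3/{n}4/;s/m3/m4/' p3.py > p4.py; python3 p4.py
```

```text
[-0.183  0.686  1.953  1.367  1.398 -1.062] [566.919 232.88  187.582] 8.6 48.942548632621765
scene stirrer_foot [([383.4, 250.1], 0.69, '')]
scene stirrer_head [([421.3, 210.3], 0.69, '')]
scene cup_rim [([393.0, 247.6], 0.7, array([566.103, 210.128, 110.   ]))]
scene cup_in [([386.9, 270.7], 0.9, array([563.18 , 212.725,   6.   ]))]
scene cup [([390.1, 273.9], 0.95, array([561.931, 221.707,  -0.   ]))]
side stirrer_foot [([314.3, 256.8], 0.71, '')]
side stirrer_head [([307.3, 194.4], 0.88, '')]
side cup_rim [([314.2, 254.4], 0.77, array([562.171, 204.794, 110.   ]))]
side cup_in [([313.4, 295.5], 0.6, array([567.929, 210.311,   6.   ]))]
side cup [([315.2, 295.7], 0.82, array([564.707, 204.874,   0.   ]))]
grasp [565.308 214.54  192.276] foot pred [562.939 187.469  85.685] head pred [566.816 231.766 260.106]
stirrer_foot [566.83  191.364  88.646]
stirrer_head [566.21  235.797 263.552]
cup_rim [563.854 208.729 110.79 ]
```

View pics/m4.png

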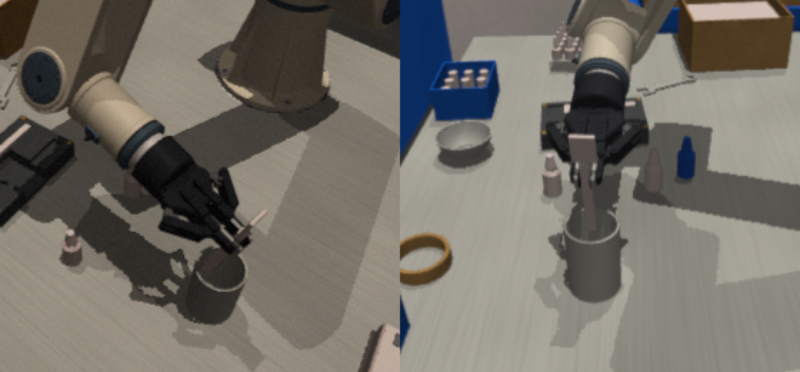

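The foot is inside the mouth with no contact force. I'll lower the last 61 mm.

>>> {"api": "step_arm", "payload": {"moves": [[[0,0,0],[-0.1,0,0.025],-1],[[0,0,0],[-0.2,0,0.05],-1],[[0,0,0],[-0.26,0,0.067],-1],[[0,0,0],[-0.295,0,0.076],-1],[[0,0,0],[-0.295,0,0.076],-1]]}}

```text
clock: 9.7
eef_pos: [567.9, 233.0, 128.5]
tcp_rot: [3.129, -1.322, 1.495]
contact_force: [0.4, 0.2, -0.2]
opening: 0.151
grasp_force: 48.9
```

>>> {"api": "step_arm", "payload": {"moves": [[[0,0,0],[-0.02,0,0.005],-1],[[0,0,0],[-0.02,0,0.005],-0.2],[[0,0,0],[-0.02,0,0.005],0],[[0,0,0],[-0.02,0,0.005],0],[[0,0,0],[-0.02,0,0.005],0],[[0,0,0],[-0.02,0,0.005],0],[[0,0,0],[-0.02,0,0.005],0]]}}

```text
clock: 10.4
eef_pos: [568.1, 232.9, 125.2]
tcp_rot: [3.123, -1.322, 1.501]
contact_force: [-0.3, -0.3, -0.2]
opening: 0.5
grasp_force: 0.0
```

```bash
sed 's/scene3/scene5/;s/side3/side5/;s/{n}3/{n}5/;s/m3/m5/' p3.py > p5.py; python3 p5.py
```

```text
[-0.183  0.805  1.938  1.387  1.378 -1.171] [568.119 232.894 125.216] 10.4 0.0
scene stirrer_foot []
scene stirrer_head [([430.1, 235.8], 0.71, ''), ([237.4, 167.8], 0.57, '')]
scene cup_rim [([395.7, 248.4], 0.86, array([564.065, 215.314, 110.   ])), ([251.2, 180.2], 0.31, array([ 631.962, -139.617,  110.   ]))]
scene cup_in [([387.6, 271.6], 0.86, array([563.998, 215.174,   6.   ]))]
scene cup [([384.7, 269.0], 0.73, array([559.817, 205.539,   0.   ]))]
side stirrer_foot [([316.3, 296.9], 0.34, '')]
side stirrer_head [([319.9, 244.2], 0.73, '')]
side cup_rim [([312.7, 253.2], 0.94, array([565.248, 201.12 , 110.   ]))]
side cup_in [([313.8, 294.7], 0.63, array([567.212, 208.026,   6.   ]))]
side cup [([313.9, 262.3], 0.46, array([572.305,  98.863,   0.   ]))]
grasp [566.483 214.553 129.899] foot pred [564.597 187.501  23.294] head pred [567.683 231.768 197.739]
stirrer_head [545.314 263.338 182.226]
cup_rim [566.297 215.225 118.782]
```

View pics/m5.png

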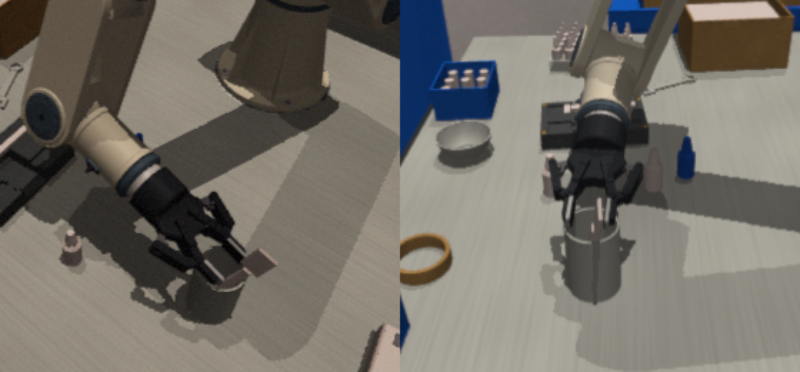

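The stirrer dropped and leans on the far rim, blade up and free of the fingers. I'll back out along the tool axis, then rise.

>>> {"api": "step_arm", "payload": {"moves": [[[0,0,0],[0,0,-0.1],0],[[0,0,0],[0,0,-0.22],0],[[0,0,0],[0,0,-0.4],0],[[0,0,0],[0.1,0,-0.5],0],[[0,0,0],[0.3,0,-0.55],0],[[0,0,0],[0.5,0,-0.6],0],[[0,0,0],[0.6,0,-0.6],0],[[0,0,0],[0.6,0,-0.6],0]]}}

```text
clock: 11.8
eef_pos: [560.4, 146.6, 273.8]
tcp_rot: [3.104, -1.321, 1.52]
contact_force: [0.7, 0.7, -1.2]
opening: 0.5
grasp_force: 0.0
```

>>> {"api": "step_arm", "payload": {"moves": [[[0,0,0],[0,0,0],0],[[0,0,0],[0,0,0],0],[[0,0,0],[0,0,0],0],[[0,0,0],[0,0,0],0],[[0,0,0],[0,0,0],0]]}}

```text
clock: 12.3
eef_pos: [559.7, 146.6, 270.3]
tcp_rot: [3.128, -1.322, 1.496]
contact_force: [1.0, 0.4, 0.8]
opening: 0.495
grasp_force: 0.0
```

```bash
sed 's/scene3/scene6/;s/side3/side6/;s/{n}3/{n}6/;s/m3/m6/;s/60:320,240:520/100:360,200:480/' p3.py > p6.py; python3 p6.py
```

```text
[-0.337  0.553  1.914  1.224  1.527 -0.923] [559.74  146.582 270.344] 12.3 0.0
scene stirrer_foot []
scene stirrer_head [([427.2, 238.3], 0.55, ''), ([236.3, 168.3], 0.35, '')]
scene cup_rim [([397.0, 249.6], 0.91, array([564.678, 218.844, 110.   ])), ([335.8, 194.2], 0.21, array([534.843,  35.115, 110.   ]))]
scene cup_in [([385.7, 271.9], 0.89, array([567.424, 212.344,   6.   ]))]
scene cup [([386.0, 272.3], 0.67, array([564.724, 212.438,   0.   ]))]
side stirrer_foot []
side stirrer_head [([318.1, 243.5], 0.61, '')]
side cup_rim [([313.8, 254.6], 0.84, array([562.915, 205.391, 110.   ]))]
side cup_in [([312.3, 296.1], 0.74, array([570.108, 212.01 ,   6.   ]))]
side cup [([317.2, 294.7], 0.92, array([560.669, 202.01 ,   0.   ]))]
grasp [558.111 128.24  275.023] foot pred [556.083 101.223 168.411] head pred [559.401 145.432 342.867]
stirrer_head [549.911 260.687 179.943]
cup_rim [564.793 217.857 116.735]
```

View pics/m6.png

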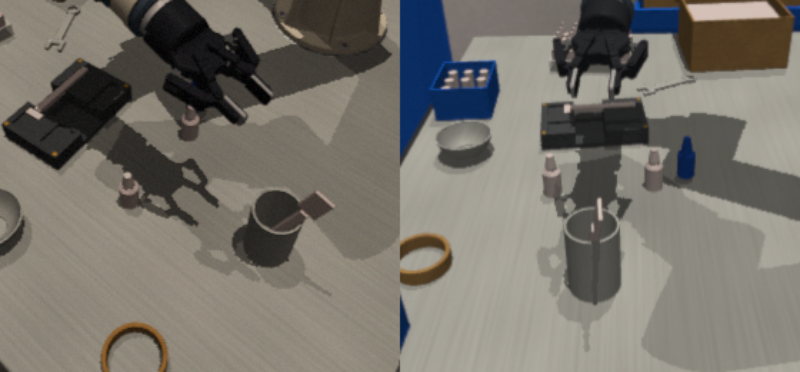

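The stirrer stands in the upright cup with its blade up. The scraper is still in the mould, all the bottles are standing, and the arm is clear.

```bash
python3 -c "
from rig import r
print(r.sign_off())"
```

```text
the job is handed in; nothing more can be done
None
```

The stirrer is in the tall cup, foot down and blade up and leaning on the rim, and has been let go; the last pictures showed the scraper still in the mould and the cup and both white bottles upright, and I handed the job in at about 13 s.

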